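# Temperature check of a plaster mould in its drying box

## Task

Draw the shutter of the drying box out to its stop by its knob, then pick up the pistol-shaped thermometer and point it square on at the middle of the round plaster boss in the window, with its muzzle about 10 cm away, and hold it still for two seconds. Then lay it gently back on its cork mat, lying on its side as before, and leave the shutter open. Do not touch the box with the thermometer, and leave the other things on the table where they are.

Things in the scene. Friction and masses are not known exactly. Their poses are not given: they have to be found in the camera images.
- shutter (a joint): how far the shutter of the drying box has been drawn, in m: 0 closed (starts within 0.012 of it), 0.085 at its open stop. A flat aluminium plate, 86 x 86 mm, on the box's sloped front; it slides level, along the box's own +y. A light spring and the rails' friction resist with 4 to 6 N; the friction keeps it where it is left.
- knob (a point): centre of the head of the shutter's black knob: a cylinder 22 mm across and 18 mm long, square to the sloped face, its axis through the middle of the plate, on a 12 mm stem; this point is 35 mm out from the face, the knob's end 44 mm out. Moves with the shutter. Its x axis points into the face.
- drybox: fixed grey wedge-shaped console, 310 mm wide (its y), 175 deep (x), 190 high; origin: centre of its underside. Its front looks to its own -x, leaning back 30 degrees from upright: the face runs from x = -78 mm at the foot to +12 at the top. The 64 x 64 mm window is centred at y = -60 mm, 110 mm above the table; the shutter slides from there to +y.
- boss (a point): centre of the front of the round plaster boss (32 mm across, 8 mm high) of the mould in the window, behind the shutter, 14 mm behind the plane of the sloped face. Its x axis points straight into the face (along the box's +x and 30 degrees downward): a scanner aimed square on has its x axis along it. Its y is the box's y.
- scanner: infrared thermometer, a pistol shape lying on its side: grey barrel 150 x 38 x 38 mm along its x, round black muzzle at +x (34 mm across), black handle (30 wide, 32 thick, reaching 115 mm out to its +y) at the rear, all of it behind x = -0.036. Origin on the underside, 19 mm below the barrel's axis; 0.2 to 0.3 kg.
- grip (a point): a good place to grip the barrel across its 38 mm width: on its axis, 18 mm ahead of the origin, 19 mm above the underside. Same axes as the scanner.
- muzzle (a point): centre of the scanner's muzzle face, 92 mm ahead of the origin, on the barrel's axis; the line of sight leaves here along this frame's +x.
- mat: fixed cork mat on the table, 240 (its x) x 220 (its y) x 6 mm thick, origin at the centre of its underside; the scanner's place.
- mould_half: bystander: white plaster open half mould, 110 x 80 x 45 mm; origin at the centre of its underside
- round_mould: bystander: white plaster round mould with a stepped top, 90 across, height 52 mm; origin at the centre of its underside
- bowl: bystander: white ceramic bowl, 110 across, height 50 mm; origin at the centre of its underside
- mug: bystander: white ceramic mug, 76 across, height 85 mm; origin at the centre of its underside
- jar: bystander: closed jar, 64 across, height 90 mm; origin at the centre of its underside
- brush: bystander: brush lying flat; origin near its middle
- spatula: bystander: spatula lying flat; origin near its middle
There are look-alikes about, which are no part of the job. Leave any turquoise or yellow look-alike of the scanner alone.

How it is judged:
By the outcome, as a careful person would: the job done as asked, in the order asked, and still so for the second after the job is handed in, with the robot touching nothing.
It also fails if it takes over 67 s, if anything falls off the work surface, if the arm or the gripper's body presses on something with over 40 N, if the wrist force passes 120 N, or if a joint passes its speed limit or range.

## Robot

A 6-joint arm with a two-finger parallel gripper is mounted at the origin on the work surface. World frame = base frame: x ahead of the robot, y to its left, z up, the work surface at z = 0. Lengths are in m, angles in rad, forces in N, time in s.
With the tool pointing down it reaches from about 0.4 to 0.825 m from the base axis. Payload 7 kg.
Tool frame: the origin (TCP) lies at the very end of the fingers, on their centre line; the grasp point (between the pads) lies 19 mm behind it; z points along the fingers, y is the direction in which the jaws open and shut (so a half turn about z gives the same grasp; the last joint's range is limited). The gripper opens to 88 mm and grips with 3 to 60 N. Pads are 19 mm wide; open, the fingers measure 130 mm over their backs; the gripper's body (78 mm by 193 mm) begins 47 mm behind the grasp point.
Start: joints at [-0.938, 0.359, 0.012, 0, -1.224, -0.288], TCP at [0.228, -0.635, 0.227] pointing down, gripper open.
Joint ranges: [-3.07, 3.07], [-1.43, 2.12], [-1.02, 1.25], [-3.03, 1.67], [-3.05, -0], [-3.03, 3.03]. Speed limits (rad/s): [2.39, 2.39, 3.01, 3.14, 3.14, 3.14].

## Interface

Orientations are given as [roll, pitch, yaw] about the fixed x, y, z axes, in that order (R = Rz(yaw) Ry(pitch) Rx(roll)).
In Python, from station import arm gives the robot as it stands.
- The arm moves only by the shell command python3 -m inch 'ROWS' [FORCE]. ROWS is text: rows parted by semicolons, each of 7 numbers parted by spaces: the closure, from 0 (fully open) to 1 (shut), then the shift along the tool's x, y, z each as a share of 300 mm, from -1 to 1, then the turn, a rotation vector about the tool's x, y, z each as a share of 60 degrees, from -1 to 1. In form: grip tx ty tz rx ry rz; .... A call has 1 to 12 rows; each row is the pose to reach, as a shift and turn from the pose commanded when the call began, along the tool's axes at that moment; what a row does not reach only later rows make up. A row lasts 1/10 s, in which the tool goes at most 50 mm and 8.59 degrees, less where a joint would pass 70% of its speed; a pose out of reach is approached as far as the arm can. A call with a number of a shift or a turn outside -1 to 1 is refused whole. A call with a gripper value outside its range is refused whole. The fingers move at their own pace and stop on an object; FORCE is the grip in N (left out, the last holds). Time passes only in rows, so rows that repeat a pose let the fingers close. It gives the time, the measured TCP pose, the force and the opening at its end, in the units of the state.
- arm.get_state(): the state, without advancing time (a new reading comes with each control period).
- arm.grab_frame(name): name is "scene" or "top" or "wrist"; returns a dict with "img" (400x640x3 uint8, red, green, blue), "range_z" (400x640 float32, m along the optical axis (not along the pixel's ray), 0 where there is no reading), "fx", "fy", "cx", "cy" (pixels), "extrinsics" (4x4, takes a point from world to camera coordinates); the wrist camera has in their place "tool_from_camera" (4x4, takes a point from camera to tool coordinates, whose origin is the TCP and whose axes are the flange's). Camera axes: x right, y up, looking along -z (the intrinsics and any distortion apply to the point x, -y, -z); pixel columns grow to the right and rows downward; lengths in m; the calibration is good to about 2 mm. A picture is of the moment at which its call begins: read the wrist's pose just before it.
- arm.job_done(): hands the job in, once; it reports no verdict.
The state is a dict: "t": time; "q": joint angles; "qd": joint speeds; "joint_efforts": joint torques, N m; "eef_pos": TCP position; "ee_rot": TCP orientation; "force": force on the tool from outside, world axes, zero at the start; "moment": the same for the moment, N m; "width": finger opening in m.
Only numpy, scipy, OpenCV 4.12 (cv2) and the standard library are available. Lean on these libraries where they do the work, as an engineer would, in place of code of your own. Each camera call takes 0.05 s, during which the arm holds its last target.

## Working session

There is one attempt and no reset: what is moved stays moved. The work goes in short steps, Python scripts to look and compute and a shell command to move; the robot and the scene stay as the last step left them, time stands still between calls to the robot, and variables do not carry over. Pictures are saved under pics/ and viewed, and the job is handed in when it is done.

```bash
ls; mkdir -p pics
python3 - <<'E'
from station import arm
import cv2,numpy as np
s=arm.get_state();print({k:np.round(v,4) for k,v in s.items()})
for n in("scene","top","wrist"):
    f=arm.grab_frame(n);cv2.imwrite(f"pics/{n}0.png",f["img"][:,:,::-1]);np.savez(f"{n}0.npz",**f)
    print(n,{k:(np.round(v,4) if k not in("img","range_z") else v.shape) for k,v in f.items()})
E
```

```text
pics
{'t': np.float64(0.0), 'q': array([-9.3790e-01,  3.5940e-01,  1.1100e-02, -4.0000e-04, -1.2241e+00,
       -2.8810e-01]), 'qd': array([-0.0005,  0.    ,  0.0007,  0.0004,  0.0002, -0.001 ]), 'joint_efforts': array([-6.00000e-04, -5.82709e+01,  2.93047e+01,  6.99710e+00,
        6.80000e-03, -2.00000e-04]), 'eef_pos': array([ 0.228 , -0.6348,  0.2256]), 'ee_rot': array([ 3.1399e+00, -2.0000e-04, -2.7969e+00]), 'force': array([ 0.0515,  0.1129, -0.6516]), 'moment': array([-0.0146, -0.0438, -0.0017]), 'width': np.float64(0.0873)}
scene {'img': (400, 640, 3), 'range_z': (400, 640), 'fx': np.float64(502.348), 'fy': np.float64(502.348), 'cx': np.float64(332.5591), 'cy': np.float64(204.2434), 'extrinsics': array([[-0.8813,  0.4722,  0.0182,  0.3771],
       [-0.2953, -0.5805,  0.7588,  0.1836],
       [ 0.3688,  0.6634,  0.6511, -2.0045],
       [ 0.    ,  0.    ,  0.    ,  1.    ]])}
top {'img': (400, 640, 3), 'range_z': (400, 640), 'fx': np.float64(495.4776), 'fy': np.float64(495.4776), 'cx': np.float64(323.3574), 'cy': np.float64(197.424), 'extrinsics': array([[ 0.0102, -0.9999, -0.0031,  0.1642],
       [ 0.981 ,  0.0094,  0.1937, -0.5147],
       [-0.1937, -0.005 ,  0.9811, -1.6934],
       [ 0.    ,  0.    ,  0.    ,  1.    ]])}
wrist {'img': (400, 640, 3), 'range_z': (400, 640), 'fx': np.float64(293.895), 'fy': np.float64(293.895), 'cx': np.float64(319.6204), 'cy': np.float64(204.3676), 'tool_from_camera': array([[ 0.000e+00,  9.578e-01,  2.875e-01,  7.830e-02],
       [ 1.000e+00,  0.000e+00, -2.000e-04, -1.900e-03],
       [-2.000e-04,  2.875e-01, -9.578e-01, -1.586e-01],
       [ 0.000e+00,  0.000e+00,  0.000e+00,  1.000e+00]])}
```

View pics/scene0.png

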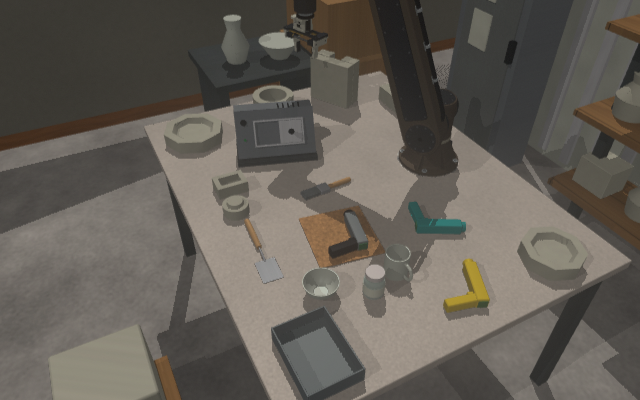

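View pics/top0.png

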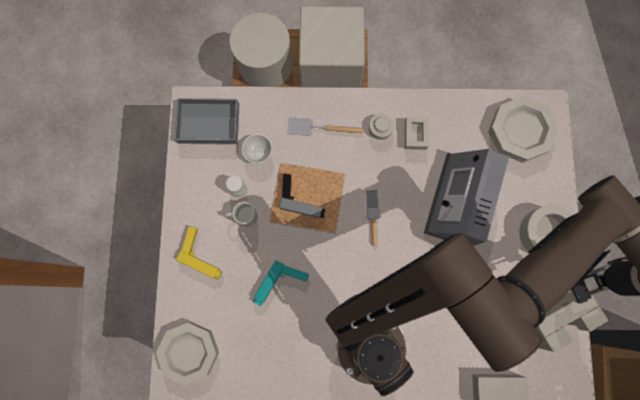

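View pics/wrist0.png

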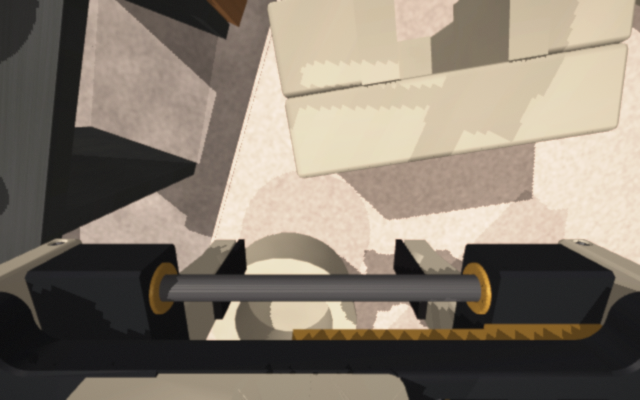

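Scanner candidates in the scene view: the grey and black pistol on the cork mat (348,235), the turquoise one (435,222) and the yellow one (470,290). The one on the mat fits: grey barrel, black handle and muzzle. I'll confirm this in enlarged crops.

```bash
cat > h.py <<'E'
import numpy as np,cv2
from scipy.spatial.transform import Rotation as R
def load(n): 
    return dict(np.load(n+'.npz'))
def pts(f,u,v,z=None):
    u=np.atleast_1d(np.asarray(u,float));v=np.atleast_1d(np.asarray(v,float))
    if z is None: z=f["range_z"][np.round(v).astype(int),np.round(u).astype(int)]
    c=np.stack([(u-f["cx"])/f["fx"]*z,-(v-f["cy"])/f["fy"]*z,-z],-1)
    if "extrinsics" in f: T=np.linalg.inv(f["extrinsics"])
    else: T=f["Tw"]@f["tool_from_camera"]
    return c@T[:3,:3].T+T[:3,3]
def proj(f,p):
    p=np.atleast_2d(p);E=f["extrinsics"] if "extrinsics" in f else np.linalg.inv(f["Tw"]@f["tool_from_camera"])
    c=p@E[:3,:3].T+E[:3,3]
    return np.stack([f["cx"]+f["fx"]*c[:,0]/-c[:,2],f["cy"]-f["fy"]*c[:,1]/-c[:,2]],-1)
def cloud(f,box):
    u0,v0,u1,v1=box;U,V=np.meshgrid(np.arange(u0,u1),np.arange(v0,v1))
    z=f["range_z"][V,U];m=z>0
    return pts(f,U[m],V[m]),f["img"][V[m],U[m]].astype(int)
def crop(f,box,s,name):
    u0,v0,u1,v1=box
    cv2.imwrite(name,cv2.resize(f["img"][v0:v1,u0:u1,::-1],None,fx=s,fy=s,interpolation=cv2.INTER_CUBIC))
E
python3 - <<'E'
from h import *
s=load("scene0");t=load("top0")
crop(s,(225,85,330,175),7,"pics/c1.png");crop(t,(415,140,515,250),5,"pics/c2.png")
crop(s,(295,200,390,270),8,"pics/c3.png");crop(t,(265,155,350,240),7,"pics/c4.png")
# table z check
print(pts(s,[430,200],[330,230]),pts(t,[350,420],[130,300]))
E
```

```text
[[ 4.81703895e-01  6.68625861e-01  8.41242951e-04]
 [ 9.23905844e-01 -5.92333235e-03  4.03373991e-04]] [[ 0.77632312  0.07343193  0.0102112 ]
 [ 0.16766714 -0.03587177  0.71628178]]
```

View pics/c1.png

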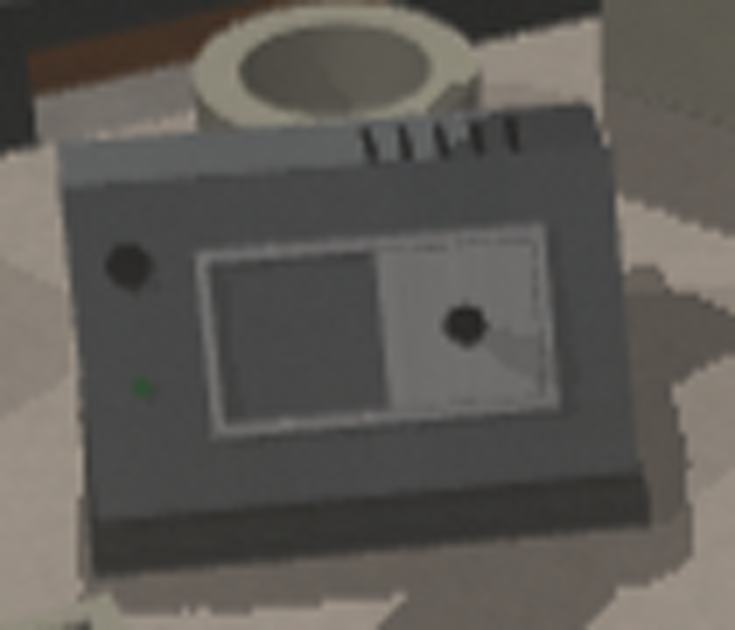

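View pics/c2.png

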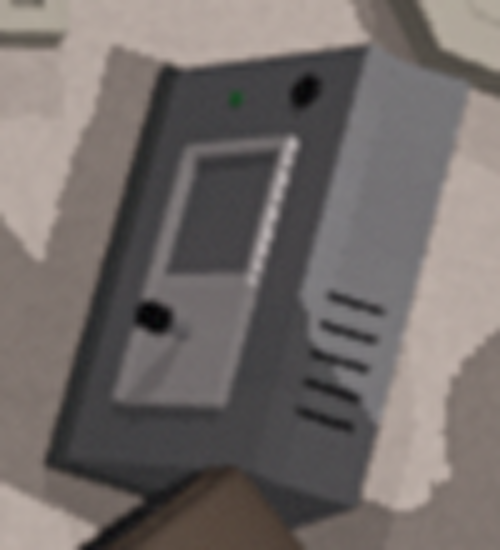

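View pics/c3.png

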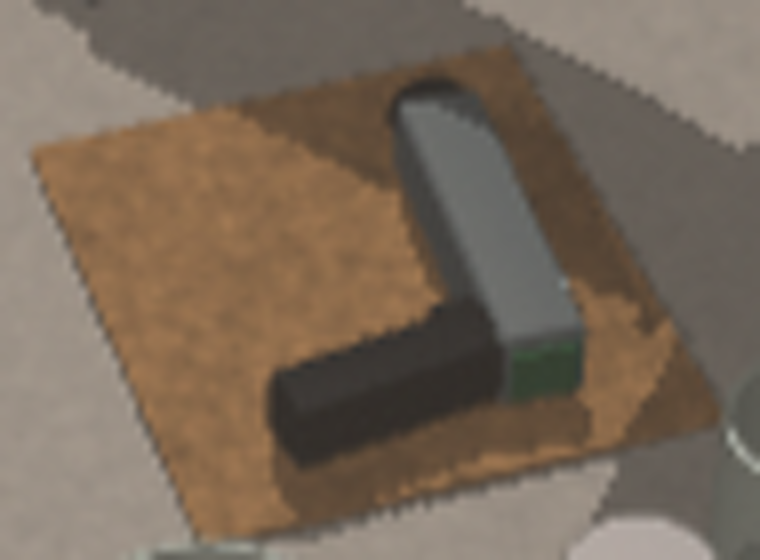

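View pics/c4.png

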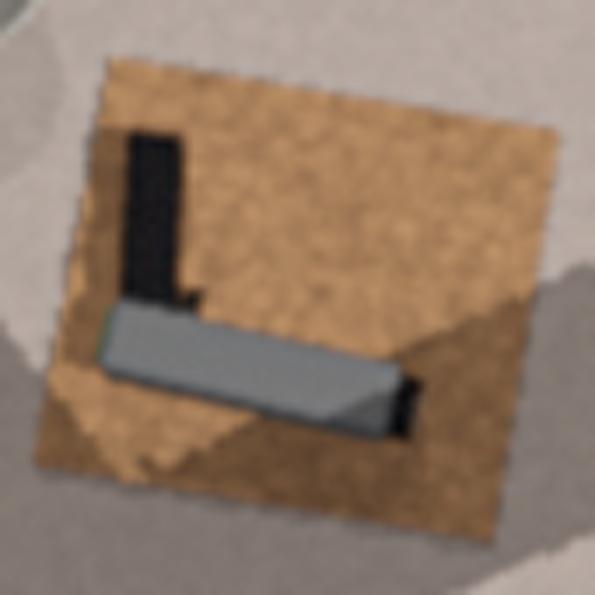

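The crops confirm that the pistol on the mat is the scanner: a grey barrel with a green rear cap, muzzle at top crop (410,405), handle up and to the left. The shutter is nearly closed, and its knob is at scene (291,131). Next I'll fit the poses from the depth data in both views.

Run:
```python
from h import *
s=load("scene0");t=load("top0")
for n,f,poly,sl in (("scene",s,[(236,113),(311,108),(315,150),(240,157)],(0,0)),("top",t,[(450,156),(487,151),(470,230),(431,228)],(0,0))):
    m=np.zeros((400,640),np.uint8);cv2.fillPoly(m,[np.array(poly)],1);V,U=np.nonzero(m)
    P=pts(f,U,V);P=P[f["range_z"][V,U]>0]
    best=None;rng=np.random.default_rng(0)
    for _ in range(500):
        a,b,c=P[rng.choice(len(P),3,False)];nn=np.cross(b-a,c-a);l=np.linalg.norm(nn)
        if l<1e-4: continue
        nn/=l;k=np.abs((P-a)@nn)<.0025
        if best is None or k.sum()>best.sum(): best=k
    Q=P[best];c=Q.mean(0);nn=np.linalg.svd(Q-c)[2][2]
    if nn[2]<0:nn=-nn
    az=np.degrees(np.arctan2(-nn[1],-nn[0]))
    print(n,len(P),best.sum(),"n",nn.round(4),"tilt",np.degrees(np.arcsin(nn[2])),"box yaw",az,"d",c@nn,c)
# corners
c=lambda L:np.array(L)/7+np.array([225,85])
sp=c([(63,187),(608,150),(95,520),(640,475)])
print(pts(s,sp[:,0]+[1,-1,1,-1],sp[:,1]+[1,1,-1,-1]).round(4))
# knob
print("knob s",pts(s,[291],[131]),"t",pts(t,[415+150/5],[140+318/5]))
```

```text
scene 3358 1156 n [0.267  0.8245 0.4989] tilt 29.928491640282708 box yaw -107.94157530896824 d -0.03989624745267956 [ 0.52617629 -0.28587686  0.11091585]
top 2947 1456 n [0.2636 0.823  0.5032] tilt 30.211497967933845 box yaw -107.75740549363739 d -0.041575205807997125 [ 0.53300239 -0.29384422  0.1188008 ]
[[ 0.6485 -0.3758  0.1787]
 [ 0.3754 -0.282   0.1801]
 [ 0.6781 -0.2883  0.0333]
 [ 0.3959 -0.2033  0.028 ]]
knob s [[ 0.4861608  -0.22701712  0.13615811]] t [[ 0.47865659 -0.23631792  0.13819612]]
```

```bash
cat >> h.py <<'E'
def boxT(p):
    T=np.eye(4);T[:3,:3]=R.from_euler('z',p[2]).as_matrix();T[:2,3]=p[:2];return T
tr=lambda T,p:np.atleast_2d(p)@T[:3,:3].T+T[:3,3]
def faceT(y):  # frame on face at box y, height 110: x into face
    T=np.eye(4);a=np.radians(30)
    x=np.array([np.cos(a),0,-np.sin(a)]);T[:3,:3]=np.stack([x,[0,1,0],np.cross(x,[0,1,0])],1);T[:3,3]=[-.0781+(.110-.0341)*np.tan(a),y,.110];return T
E
python3 - <<'E'
from h import *
from scipy.optimize import least_squares
s=load("scene0");t=load("top0")
P=np.array([(12,155,190),(12,-155,190),(-78,155,34),(-78,-155,34)])/1e3
sc=np.array([(234,111.7),(311.9,106.4),(238.6,159.3),(316.4,152.9)])
tp=np.array([(489,149),(449,153.6),(425,232.4)]);Pt=P[[0,2,3]]
ks=(291.4,131.4);kt=(445.4,203.4)
def res(p,full=False):
    T=boxT(p);K=T@faceT(-.06+p[3]);k=tr(K,[[-.040,0,0]])
    ds=2
    r=[proj(s,tr(T,P))-sc,proj(t,tr(T,Pt))-tp,proj(s,k)-ks,proj(t,k)-kt]
    return np.vstack(r) if full else np.vstack(r).ravel()
o=least_squares(res,[.53,-.33,-1.88,0.005]);print(o.x,np.degrees(o.x[2]));print(res(o.x,True).round(1))
T=boxT(o.x);F=T@faceT(-.06);n=-F[:3,0];print("n",n,"d",n@F[:3,3],"win",F[:3,3],"knob",tr(T@faceT(-.06+o.x[3]),[[-.035,0,0]]))
np.save("box.npy",o.x)
# scanner clouds
for n,f,b in(("s",s,(295,200,390,270)),("t",t,(265,155,350,240))):
    C,I=cloud(f,b)
    cork=(I[:,0]-I[:,2]>35)
    print(n,"cork z",np.median(C[cork,2]))
    grey=(abs(I[:,0]-I[:,2])<18)&(I.mean(1)>75)&(C[:,2]>.03)
    G=C[grey];top=G[abs(G[:,2]-np.percentile(G[:,2],75))<.006];print(len(G),np.median(top[:,2]),top.mean(0)); q=top[:,:2]
    r=cv2.minAreaRect(q.astype(np.float32)*1000);print(r)
E
```

```text
[ 0.51399161 -0.31398178 -1.889096    0.00477203] -108.23722794311493
[[-1.4 -0.8]
 [ 2.4 -1.4]
 [-0.9 -0.7]
 [ 1.5 -1.1]
 [-0.5 -1.2]
 [ 1.4 -0.9]
 [ 1.   1. ]
 [-0.1  0.3]
 [-2.6 -0.7]]
n [0.27102447 0.822524   0.5       ] d -0.034266662630262845 win [ 0.4677332  -0.26264741  0.11      ] knob [[ 0.48175139 -0.23535249  0.1275    ]]
s cork z 0.00569401557950866
551 0.05925918121326412 [0.4852109  0.43349384 0.06034795]
((572.1871948242188, 414.1575927734375), (53.67102813720703, 230.29766845703125), 78.78231048583984)
t cork z 0.005580787642321727
426 0.04496887925623305 [0.4841355  0.25615222 0.04530846]
((533.2490234375, 303.05133056640625), (279.80413818359375, 103.3765869140625), 44.67723083496094)
```

```bash
cat > go.py <<'E'
import sys
from h import *
from station import arm
def cur():
    s=arm.get_state();T=np.eye(4);T[:3,:3]=R.from_euler('xyz',s["ee_rot"]).as_matrix();T[:3,3]=s["eef_pos"];return T
def rel(T0,T):
    D=np.linalg.inv(T0)@T
    return (D[:3,3]/.3).round(3),(R.from_matrix(D[:3,:3]).as_rotvec(degrees=True)/60).round(3)
def snap(n,k):
    T=cur();f=arm.grab_frame(n)
    if n=="wrist": f["Tw"]=T
    cv2.imwrite(f"pics/{n}{k}.png",f["img"][:,:,::-1]);np.savez(f"{n}{k}.npz",**f);return f
def pose(z,x,p):
    z=np.array(z)/np.linalg.norm(z);x=np.array(x,float);x-=z*(x@z);x/=np.linalg.norm(x)
    T=np.eye(4);T[:3,:3]=np.stack([x,np.cross(z,x),z],1);T[:3,3]=p;return T
E
python3 - <<'E'
from go import *
b=np.load("box.npy");F=boxT(b)@faceT(-.06)
T0=cur();A=T0.copy();A[:3,3]+=[.05,.1,.22];print(rel(T0,A))
B=pose([0,0,-1],F[:3,2]*[1,1,0],[.50,.0,.42]);print("B",rel(T0,B),rel(A,B))
V=pose(F[:3,0],F[:3,2],F[:3,3]-.22*F[:3,0]+.03*F[:3,2]);print("V",V[:3,3],rel(B,V))
E
```

```text
(array([-0.269,  0.258, -0.733]), array([ 0., -0.,  0.]))
B (array([-1.568,  1.686, -0.645]), array([ 0.001,  0.   , -0.867])) (array([-1.299,  1.428,  0.088]), array([ 0.001,  0.   , -0.867]))
V [ 0.5226643  -0.09593867  0.24598076] (array([ 0.28 , -0.172,  0.58 ]), array([-0.,  1.,  0.]))
```

```bash
python3 -m inch '0 -0.1 0.1 -0.4 0 0 0; 0 -0.27 0.26 -0.73 0 0 -0.1; 0 -0.27 0.26 -0.73 0 0 -0.2; 0 -0.4 0.4 -0.73 0 0 -0.3; 0 -0.6 0.6 -0.73 0 0 -0.4; 0 -0.8 0.8 -0.72 0 0 -0.5; 0 -0.95 0.95 -0.7 0 0 -0.6; 0 -1 1 -0.7 0 0 -0.6; 0 -1 1 -0.7 0 0 -0.6; 0 -1 1 -0.7 0 0 -0.6; 0 -1 1 -0.7 0 0 -0.6'
python3 - <<'E'
from go import *
b=np.load("box.npy");F=boxT(b)@faceT(-.06)
T0=cur()
V=pose(F[:3,0],F[:3,2],F[:3,3]-.22*F[:3,0]+.03*F[:3,2]);print("V",V[:3,3],rel(T0,V))
B=pose([0,0,-1],F[:3,2]*[1,1,0],[.50,.0,.42]);print("B",rel(T0,B))
E
```

```text
t: 1.25
eef_pos: [0.4098, -0.2486, 0.437]
ee_rot: [-3.141, 0.001, -2.166]
force: [-0.1, -0.6, -0.6]
width: 0.0879
V [ 0.5226643  -0.09593867  0.24598076] (array([-0.632, -0.025,  0.638]), array([ 0.138,  0.994, -0.241]))
B (array([-0.855,  0.216,  0.057]), array([-0.001,  0.001, -0.265]))
```

```bash
python3 -m inch '0 -0.3 0.1 0.03 0 0 -0.1; 0 -0.6 0.15 0.05 0 0.1 -0.2; 0 -0.8 0.2 0.06 0 0.2 -0.26; 0 -0.8 0.15 0.1 0.04 0.35 -0.26; 0 -0.75 0.1 0.25 0.08 0.5 -0.26; 0 -0.7 0.05 0.45 0.1 0.7 -0.25; 0 -0.63 -0.02 0.6 0.12 0.85 -0.24; 0 -0.63 -0.02 0.64 0.14 0.99 -0.24; 0 -0.63 -0.02 0.64 0.14 0.99 -0.24; 0 -0.63 -0.02 0.64 0.14 0.99 -0.24; 0 -0.63 -0.02 0.64 0.14 0.99 -0.24; 0 -0.63 -0.02 0.64 0.14 0.99 -0.24'
python3 - <<'E'
from go import *
b=np.load("box.npy");F=boxT(b)@faceT(-.06)
T0=cur();V=pose(F[:3,0],F[:3,2],F[:3,3]-.22*F[:3,0]+.03*F[:3,2]);print("V",V[:3,3],rel(T0,V))
print(arm.get_state()["q"].round(3))
snap("wrist",1)
E
```

```text
t: 2.45
eef_pos: [0.5209, -0.0984, 0.2458]
ee_rot: [-3.133, -1.039, -1.898]
force: [-0.0, 0.0, 1.0]
width: 0.0876
V [ 0.5226643  -0.09593867  0.24598076] (array([-0.004, -0.003, -0.009]), array([-0.001,  0.008, -0.004]))
[ 0.575  0.463 -0.44   0.572 -1.589 -1.176]
```

View pics/wrist1.png

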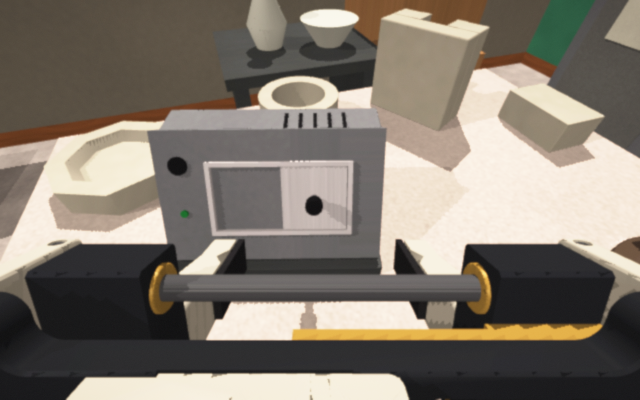

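The wrist view shows the box squarely, with the knob at about (314,205) and the shutter nearly closed. I'll enlarge it to get better clicks.

```bash
python3 -c "
from h import *
f=load('wrist1');crop(f,(145,100,395,280),3,'pics/w1c.png')"
```

```text
(no output)
```

View pics/w1c.png

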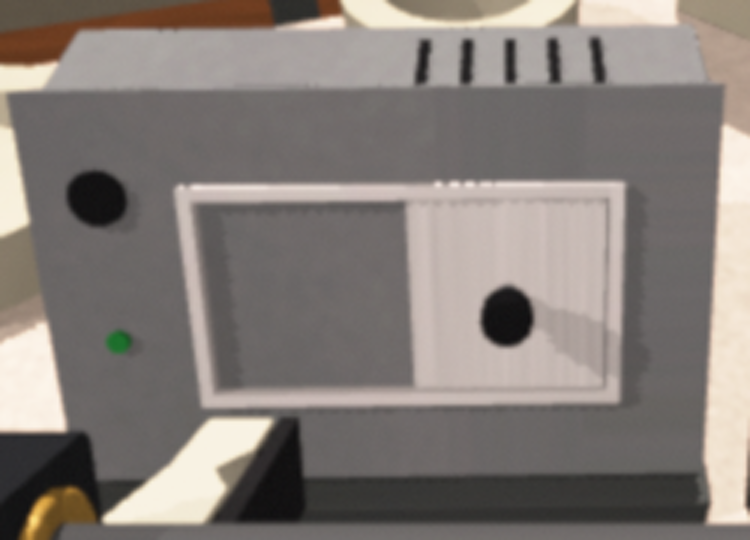

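Run:
```python
from h import *
from scipy.optimize import least_squares
s=load("scene0");t=load("top0");w=load("wrist1")
P=np.array([(12,155,190),(12,-155,190),(-78,155,34),(-78,-155,34)])/1e3
sc=np.array([(234,111.7),(311.9,106.4),(238.6,159.3),(316.4,152.9)])
tp=np.array([(489,149),(449,153.6),(425,232.4)]);Pt=P[[0,2,3]]
wp=np.array([(147.7,131),(386.3,128.7),(168.3,260),(379,258.7)])
ks=(291.4,131.4);kt=(445.4,203.4);kw=(314,205.3)
def res(p,full=False,W=(1,1,3)):
    T=boxT(p);K=T@faceT(-.06+p[3]);k=tr(K,[[-.044,0,0]])
    r=[W[0]*(proj(s,tr(T,P))-sc),W[1]*(proj(t,tr(T,Pt))-tp),W[0]*(proj(s,k)-ks),W[1]*(proj(t,k)-kt),W[2]*(proj(w,tr(T,P))-wp),W[2]*(proj(w,k)-kw)]
    return np.vstack(r) if full else np.vstack(r).ravel()
for W in((1,1,3),(.01,.01,3),(0,1,3)):
    o=least_squares(res,[.53,-.33,-1.88,0.005],args=(False,W));print(W,o.x.round(4),np.degrees(o.x[2]));print(res(o.x,True).round(1)[-5:].tolist())
    T=boxT(o.x);F=T@faceT(-.06);n=-F[:3,0];print("n",n.round(4),"d",n@F[:3,3],"win",F[:3,3],"knob",tr(T@faceT(-.06+o.x[3]),[[-.035,0,0]]))
    if W[0]==1: np.save("box.npy",o.x)
# depth plane from wrist
m=np.zeros((400,640),np.uint8);cv2.fillPoly(m,[np.array([(155,135),(380,133),(378,158),(160,158)])],1);V,U=np.nonzero(m)
Q=pts(w,U,V);c=np.median(Q,0)
for _ in range(5):
    c=Q.mean(0);nn=np.linalg.svd(Q-c,full_matrices=False)[2][2];e=(Q-c)@nn;k=abs(e)<max(.003,2*np.median(abs(e)));Q=Q[k]
nn*=np.sign(nn[2]);print("depth plane",nn,c@nn,len(Q),np.degrees(np.arctan2(-nn[1],-nn[0])))
```

```text
(1, 1, 3) [ 5.1750e-01 -3.2180e-01 -1.8883e+00  1.1000e-03] -108.19136071872481
[[-14.8, -9.5], [13.7, -6.0], [-7.7, -6.8], [10.2, -5.6], [0.2, 9.0]]
n [0.2704 0.8227 0.5   ] d -0.04015715714227361 win [ 0.47124472 -0.27051739  0.11      ] knob [[ 0.48172196 -0.24205483  0.1275    ]]
(0.01, 0.01, 3) [ 5.1770e-01 -3.2210e-01 -1.8891e+00  9.0000e-04] -108.23583921938686
[[-14.9, -10.0], [13.3, -6.1], [-8.0, -7.4], [9.6, -5.7], [0.0, 8.8]]
n [0.271  0.8225 0.5   ] d -0.039933219679934365 win [ 0.47139366 -0.27072919  0.11      ] knob [[ 0.4817269  -0.24222004  0.1275    ]]
(0, 1, 3) [ 5.1760e-01 -3.2190e-01 -1.8885e+00  1.0000e-03] -108.20188662542022
[[-14.8, -9.7], [13.5, -6.1], [-7.8, -7.0], [10.0, -5.7], [0.1, 8.9]]
n [0.2705 0.8227 0.5   ] d -0.040133717299995916 win [ 0.47129655 -0.27060886  0.11      ] knob [[ 0.48172657 -0.24213097  0.1275    ]]
depth plane [-0.18537786 -0.57526243  0.79668575] 0.22518210948348152 5429 72.13850586863036
```

Run:
```python
from h import *
w=load("wrist1");t=load("top0")
np.set_printoptions(linewidth=200,precision=3,suppress=True)
print(w["range_z"][120:262:8,170:380:20])
print(pts(w,[365]*10,np.arange(130,260,13)[:10]))
print(t["range_z"][150:232:8,430:490:6])
```

```text
[[0.406 0.407 0.406 0.407 0.406 0.406 0.407 0.405 0.401 0.405 0.404]
 [0.394 0.393 0.392 0.392 0.392 0.391 0.385 0.378 0.373 0.368 0.369]
 [0.37  0.371 0.369 0.37  0.37  0.371 0.371 0.37  0.37  0.371 0.371]
 [0.372 0.373 0.373 0.373 0.373 0.373 0.373 0.375 0.373 0.375 0.374]
 [0.374 0.374 0.376 0.378 0.374 0.376 0.378 0.375 0.377 0.378 0.378]
 [0.375 0.379 0.378 0.378 0.381 0.379 0.38  0.379 0.38  0.379 0.38 ]
 [0.378 0.381 0.38  0.381 0.382 0.382 0.377 0.377 0.378 0.375 0.383]
 [0.385 0.384 0.38  0.385 0.386 0.385 0.381 0.381 0.382 0.378 0.387]
 [0.386 0.387 0.38  0.388 0.388 0.389 0.384 0.384 0.384 0.382 0.39 ]
 [0.39  0.392 0.382 0.391 0.392 0.391 0.387 0.387 0.387 0.385 0.393]
 [0.394 0.395 0.386 0.396 0.394 0.396 0.39  0.351 0.39  0.388 0.397]
 [0.396 0.399 0.388 0.399 0.399 0.4   0.393 0.352 0.394 0.39  0.399]
 [0.402 0.403 0.393 0.402 0.401 0.403 0.397 0.397 0.397 0.394 0.402]
 [0.404 0.404 0.406 0.405 0.405 0.406 0.399 0.401 0.4   0.399 0.406]
 [0.408 0.407 0.408 0.4   0.402 0.401 0.401 0.4   0.401 0.401 0.41 ]
 [0.411 0.412 0.412 0.166 0.413 0.413 0.413 0.414 0.413 0.413 0.4
[... 377 characters left out ...]
.046]]
[[1.825 1.832 1.825 1.828 1.826 1.828 1.826 1.826 1.677 1.65 ]
 [1.825 1.828 1.823 1.796 1.762 1.737 1.715 1.683 1.656 1.631]
 [1.826 1.82  1.815 1.786 1.756 1.724 1.696 1.668 1.646 1.618]
 [1.811 1.811 1.795 1.763 1.735 1.706 1.682 1.651 1.627 1.62 ]
 [1.811 1.807 1.782 1.733 1.727 1.697 1.668 1.646 1.622 1.622]
 [1.8   1.796 1.761 1.737 1.705 1.676 1.637 1.63  1.612 1.626]
 [1.801 1.774 1.74  1.707 1.677 1.655 1.641 1.615 1.606 1.616]
 [1.786 1.751 1.718 1.659 1.671 1.647 1.624 1.599 1.605 1.61 ]
 [1.762 1.732 1.705 1.675 1.648 1.624 1.607 1.592 1.603 1.609]
 [1.755 1.725 1.696 1.665 1.65  1.613 1.595 1.595 1.596 1.603]
 [1.73  1.703 1.682 1.651 1.629 1.609 1.584 1.601 1.593 1.595]]
```

Run:
```python
from h import *
w=load("wrist1")
m=np.zeros((400,640),np.uint8)
cv2.rectangle(m,(160,139),(372,156),1,-1);cv2.rectangle(m,(360,139),(374,248),1,-1);cv2.rectangle(m,(193,170),(200,225),1,-1);cv2.rectangle(m,(250,240),(374,250),1,-1);m[145:175,163:190]=0
V,U=np.nonzero(m);Q=pts(w,U,V)
for _ in range(6):
    c=Q.mean(0);nn=np.linalg.svd(Q-c,full_matrices=False)[2][2];e=(Q-c)@nn;Q=Q[abs(e)<.006]
nn*=np.sign(nn[2]);yaw=np.arctan2(-nn[1],-nn[0]);print("plane",nn,c@nn,len(Q),e.std(),"tilt",np.degrees(np.arcsin(nn[2])),"yaw",np.degrees(yaw))
# intersect pixel rays with plane
def ray(u,v,off=0):
    a=pts(w,[u],[v],np.array([.1]))[0];b=pts(w,[u],[v],np.array([.5]))[0];d=b-a
    return a+d*((c@nn+off-a@nn)/(d@nn))
yb=np.cross([0,0,1],-nn);yb/=np.linalg.norm(yb);zb=np.cross(-nn,yb)
q=lambda u,v:(u/3+145,v/3+100)
for nme,uv in dict(TL=(8,93),TR=(724,86),BR=(702,476),frTL=(177,187),frTR=(625,183),frBR=(620,403),frBL=(203,406),plateL_t=(405,205),plateL_b=(413,388),inR_t=(606,203),inR_b=(603,388)).items():
    p=ray(*q(*uv));print(nme,p.round(4),"yb %.4f zb %.4f"%(p@yb,p@zb))
k=ray(*q(507,316),.044);print("knob end",k,"yb %.4f zb %.4f"%(k@yb,k@zb), "knob pt",k-.009*nn,"foot",k-.044*nn)
```

```text
plane [0.26319716 0.82535844 0.49951047] -0.04488377992824269 6563 0.0007619136134127928 tilt 29.96761791638495 yaw -107.68687470905212
TL [ 0.6562 -0.377   0.1873] yb 0.7397 zb 0.2420
TR [ 0.3716 -0.2863  0.1873] yb 0.4410 zb 0.2421
BR [ 0.3991 -0.2     0.0304] yb 0.4410 zb 0.0609
frTL [ 0.6    -0.3381  0.1527] yb 0.6744 zb 0.2021
frTR [ 0.4162 -0.2794  0.1525] yb 0.4814 zb 0.2019
frBR [ 0.4316 -0.2305  0.0636] yb 0.4812 zb 0.0992
frBL [ 0.6162 -0.2898  0.0643] yb 0.6751 zb 0.1001
plateL_t [ 0.5084 -0.3043  0.145 ] yb 0.5768 zb 0.1933
plateL_b [ 0.5217 -0.2638  0.0711] yb 0.5772 zb 0.1079
inR_t [ 0.4252 -0.2777  0.145 ] yb 0.4895 zb 0.1933
inR_b [ 0.4381 -0.2365  0.0701] yb 0.4893 zb 0.1069
knob end [ 0.4834891  -0.23683173  0.13480064] yb 0.5326 zb 0.1561 knob pt [ 0.48112032 -0.24425996  0.13030505] foot [ 0.47190842 -0.2731475   0.11282218]
```

```bash
cat >> go.py <<'E'
n=np.array([0.26319716,0.82535844,0.49951047]);n/=np.linalg.norm(n);D=-0.04488
yb=np.cross([0,0,1],-n);yb/=np.linalg.norm(yb);zb=np.cross(-n,yb)
fp=lambda y,z,off:n*(D+off)+y*yb+z*zb   # point on face
E
python3 - <<'E'
from go import *
T0=cur();print(fp(.533,.153,.035))
for o in(.09,.018):
    print(rel(T0,pose(-n,zb,fp(.533,.153,o))))
E
```

```text
[ 0.48198621 -0.24290041  0.12760994]
(array([-0.09 , -0.025,  0.446]), array([ 0.007,  0.008, -0.009]))
(array([-0.088, -0.027,  0.686]), array([ 0.007,  0.008, -0.009]))
```

```bash
python3 -m inch '0 -0.05 -0.02 0.15 0.007 0.008 -0.009; 0 -0.09 -0.025 0.3 0.007 0.008 -0.009; 0 -0.09 -0.025 0.4 0.007 0.008 -0.009; 0 -0.09 -0.025 0.4 0.007 0.008 -0.009; 0 -0.09 -0.025 0.4 0.007 0.008 -0.009' 20
python3 - <<'E'
from go import *
T0=cur();print(rel(T0,pose(-n,zb,fp(.533,.153,.018))))
f=snap("wrist",2); print(proj(f,fp(.533,.153,.044)),proj(f,fp(.533,.153,.0)))
E
```

```text
t: 3.0
eef_pos: [0.4996, -0.1871, 0.1623]
ee_rot: [3.141, -1.05, -1.881]
force: [1.2, 0.5, 0.6]
width: 0.0874
(array([-0.003, -0.001,  0.283]), array([ 0.001, -0.002, -0.   ]))
[[320.36021865 223.05650397]] [[320.17428532 206.55675285]]
```

View pics/wrist2.png

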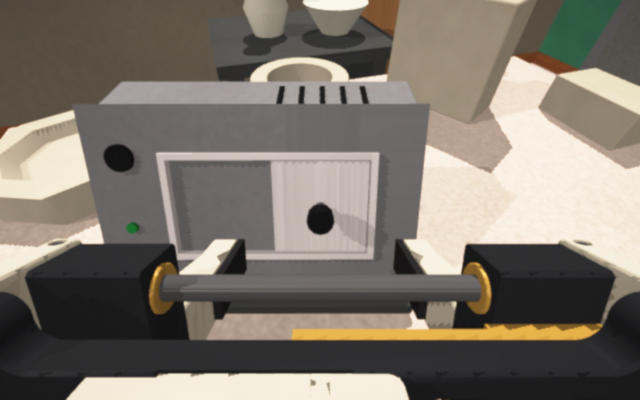

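The knob at (320,220) is centred, and the predicted position of its end was (320,223). Advancing and closing.

```bash
python3 -m inch '0 0 0 0.1 0 0 0; 0 -0.003 0 0.2 0 0 0; 0 -0.003 0 0.25 0 0 0; 0 -0.003 0 0.28 0 0 0; 0 -0.003 0 0.28 0 0 0; 1 -0.003 0 0.28 0 0 0; 1 -0.003 0 0.28 0 0 0; 1 -0.003 0 0.28 0 0 0; 1 -0.003 0 0.28 0 0 0; 1 -0.003 0 0.28 0 0 0; 1 -0.003 0 0.28 0 0 0' 20
python3 - <<'E'
from go import *
T0=cur();s=arm.get_state();print(s["width"],s["force"].round(1),n@T0[:3,3]-D,yb@T0[:3,3],zb@T0[:3,3]); d=T0[:3,:3].T@yb;print(d*.085/.3,d)
E
```

```text
t: 4.15
eef_pos: [0.4773, -0.2556, 0.1185]
ee_rot: [3.136, -1.052, -1.874]
force: [-0.3, -0.1, -0.1]
width: 0.0457
0.045690350068152384 [-0.3 -0.1 -0.1] 0.018764264467897307 0.5323465139678689 0.15185093669258234
[ 0.00072115 -0.28333224 -0.00031867] [ 0.00254524 -0.99999613 -0.00112471]
```

Still closing at 46 mm, so I'll give it more rows.

```bash
python3 -m inch '1 0 0 0 0 0 0; 1 0 0 0 0 0 0; 1 0 0 0 0 0 0; 1 0 0 0 0 0 0; 1 0 0 0 0 0 0; 1 0 0 0 0 0 0; 1 0 0 0 0 0 0' 20
```

```text
t: 4.85
eef_pos: [0.4772, -0.2557, 0.1185]
ee_rot: [3.136, -1.052, -1.875]
force: [0.1, -0.0, 0.1]
width: 0.0212
```

Gripped at 21 mm, which matches the knob's 22 mm. Now drawing along tool -y, about 60 mm first.

```bash
python3 -m inch '1 0 -0.03 0 0 0 0; 1 0 -0.06 0 0 0 0; 1 0 -0.09 0 0 0 0; 1 0 -0.12 0 0 0 0; 1 0 -0.15 0 0 0 0; 1 0 -0.18 0 0 0 0; 1 0 -0.21 0 0 0 0; 1 0 -0.24 0 0 0 0; 1 0 -0.25 0 0 0 0; 1 0 -0.25 0 0 0 0' 25
python3 - <<'E'
from go import *
T0=cur();s=arm.get_state();print(s["width"],s["force"].round(1),n@T0[:3,3]-D,yb@T0[:3,3],zb@T0[:3,3])
E
```

```text
t: 5.85
eef_pos: [0.5489, -0.2785, 0.1185]
ee_rot: [3.136, -1.053, -1.875]
force: [1.1, -0.4, 1.7]
width: 0.0213
0.021290644362788446 [ 1.1 -0.4  1.7] 0.01865534778909635 0.607604886808771 0.15189431503670442
```

```bash
python3 -m inch '1 0 -0.01 0 0 0 0; 1 0 -0.02 0 0 0 0; 1 0 -0.03 0 0 0 0; 1 0 -0.03 0 0 0 0'
python3 - <<'E'
from go import *
T0=cur();s=arm.get_state();print(s["width"],s["force"].round(1),s["force"]@yb,n@T0[:3,3]-D,yb@T0[:3,3],zb@T0[:3,3])
E
python3 -m inch '1 0 -0.005 0 0 0 0; 1 0 -0.01 0 0 0 0; 1 0 -0.01 0 0 0 0'
python3 - <<'E'
from go import *
T0=cur();s=arm.get_state();print(s["width"],s["force"].round(1),s["force"]@yb,n@T0[:3,3]-D,yb@T0[:3,3],zb@T0[:3,3])
E
```

```text
t: 6.25
eef_pos: [0.5565, -0.281, 0.1185]
ee_rot: [3.135, -1.053, -1.874]
force: [-5.0, 7.1, 4.6]
width: 0.0213
0.021312194987958194 [-5.   7.1  4.6] -6.940445107389586 0.018575940852859598 0.6155615928328412 0.15194458649399786
t: 6.55
eef_pos: [0.557, -0.2814, 0.1185]
ee_rot: [3.13, -1.054, -1.872]
force: [-16.2, 23.1, 9.5]
width: 0.0214
0.0214011787338042 [-16.2  23.1   9.5] -22.512276469430383 0.018419232784405777 0.6161497937041381 0.1520364284385637
```

The wrist force is 22 N with no further travel (0.6156 → 0.6161 m along the box's y), so the shutter is at its stop. Relaxing, opening and retreating.

```bash
python3 -m inch '1 0 0.006 0 0 0 0; 0.5 0 0.006 0 0 0 0; 0.3 0 0.006 0 0 0 0; 0.3 0 0.006 0 0 0 0; 0.3 0 0.006 0 0 0 0; 0.3 0 0.006 -0.1 0 0 0; 0.2 0 0.006 -0.25 0 0 0; 0.1 0 0.006 -0.4 0 0 0; 0 0 0.1 -0.5 0 0 0; 0 0 0.2 -0.6 0 0 0; 0 0 0.2 -0.6 0 0 0; 0 0 0.2 -0.6 0 0 0'
python3 - <<'E'
from go import *
T0=cur();f=snap("wrist",3);print(n@T0[:3,3]-D,yb@T0[:3,3],zb@T0[:3,3]); print(proj(f,[fp(.616,.153,.044),fp(.531,.153,-.014)])); crop(f,(120,90,420,270),2.6,"pics/w3c.png")
E
```

```text
t: 7.75
eef_pos: [0.551, -0.114, 0.2079]
ee_rot: [3.137, -1.051, -1.874]
force: [0.0, 0.3, -0.8]
width: 0.0876
0.1996008543865528 0.5595748879071848 0.1507211652195051
[[268.89274654 189.8256145 ]
 [342.61545292 179.33358665]]
```

View pics/w3c.png

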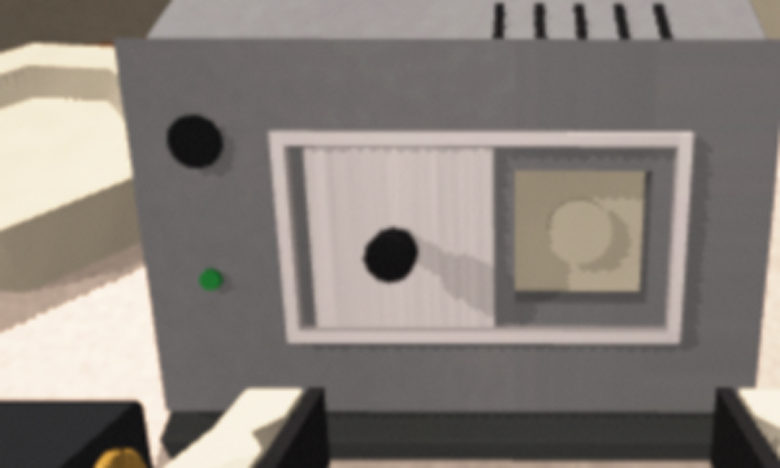

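The boss is at (343,179), against (342.6,179.3) predicted, so the face model is good. The shutter is fully to the left. Next, the scanner.

Run:
```python
from go import *
t=load("top0")
def atz(f,u,v,z):
    a=pts(f,[u],[v],np.array([.5]))[0];b=pts(f,[u],[v],np.array([2.]))[0];d=b-a;return a+d*((z-a[2])/d[2])
m=atz(t,265+408/7,155+408/7,.025);r=atz(t,265+105/7,155+335/7,.03);x=(m-r)[:2];x/=np.linalg.norm(x);print(m,r,np.linalg.norm(m-r),np.degrees(np.arctan2(x[1],x[0])))
X=np.array([*x,0]);g=m-.074*X;g[2]=.30;print(g)
T0=cur();print(rel(T0,pose([0,0,-1],X,g)))
```

```text
[0.46067567 0.16904803 0.025     ] [0.49591612 0.32330006 0.03      ] 0.15830533079554876 -102.86894530347766
[0.47715708 0.2411893  0.3       ]
(array([-0.258,  0.594, -1.07 ]), array([ 0.044, -1.004, -0.071]))
```

```bash
python3 -m inch '0 0 0.05 -0.15 0 -0.1 0; 0 0 0.15 -0.3 0 -0.2 0; 0 -0.05 0.25 -0.5 0 -0.4 -0.02; 0 -0.1 0.35 -0.65 0.01 -0.55 -0.03; 0 -0.15 0.45 -0.8 0.02 -0.7 -0.04; 0 -0.2 0.55 -0.95 0.03 -0.85 -0.05; 0 -0.25 0.6 -1 0.04 -1 -0.07; 0 -0.25 0.6 -1 0.04 -1 -0.07; 0 -0.25 0.6 -1 0.04 -1 -0.07; 0 -0.25 0.6 -1 0.04 -1 -0.07'
python3 - <<'E'
from go import *
f=snap("wrist",4)
E
```

```text
t: 8.8
eef_pos: [0.4701, 0.2216, 0.2916]
ee_rot: [3.138, -0.007, -1.801]
force: [-0.3, -0.5, -1.1]
width: 0.0875
```

View pics/wrist4.png

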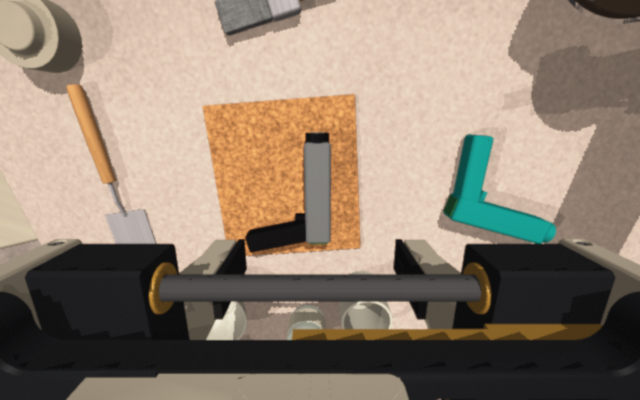

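The grey scanner is at (317,190) with its muzzle at (317,137). The turquoise look-alike is well clear, at (490,195). Measuring with the wrist depth.

```bash
cat > meas.py <<'E'
from go import *
def meas(f,box):
    C,I=cloud(f,box)
    cork=(I[:,0]-I[:,2]>60);print("cork z",np.median(C[cork,2]))
    up=C[:,2]>.032
    grey=up&(abs(I[:,0]-I[:,2])<25)&(I.mean(1)>70)
    G=C[grey];zt=np.median(G[:,2]);G=G[abs(G[:,2]-zt)<.006];r=cv2.minAreaRect((G[:,:2]*1000).astype(np.float32));c=G[:,:2].mean(0)
    print("barrel top z",zt,"rect",r,"mean",c, len(G))
    blk=up&(I.mean(1)<60);B=C[blk];print("black z",np.median(B[:,2]),"rect",cv2.minAreaRect((B[:,:2]*1000).astype(np.float32)))
    q=G[:,:2]-c;v=np.linalg.svd(q,full_matrices=False)[2][0];v*=-np.sign(v[1]);print("axis deg",np.degrees(np.arctan2(v[1],v[0])))
    # extents incl. muzzle
    A=C[up];X=np.array([v[0],v[1]]);Y=np.array([-v[1],v[0]])
    sx=(A[:,:2]-c)@X;sy=(A[:,:2]-c)@Y;near=abs(sy)<.016
    print("x ext",np.percentile(sx[near],[0.3,99.7]),"grey y ext",np.percentile((G[:,:2]-c)@Y,[1,99]))
    return c,v
E
python3 - <<'E'
from meas import *
f=load("wrist4");crop(f,(200,90,370,260),4.5,"pics/w4c.png")
meas(f,(200,90,370,244))
E
```

```text
cork z 0.0064493075147943335
barrel top z 0.04432143781133563 rect ((478.8989562988281, 242.17214965820312), (162.67747497558594, 35.37684631347656), 77.26055908203125) mean [0.47859938 0.2432943 ] 2492
black z 0.041001967668255423 rect ((506.4453125, 248.09735107421875), (200.53558349609375, 78.86817932128906), 45.32349395751953)
axis deg -102.8519815200317
x ext [-0.08041785  0.08235723] grey y ext [-0.0171679   0.01744951]
```

View pics/w4c.png

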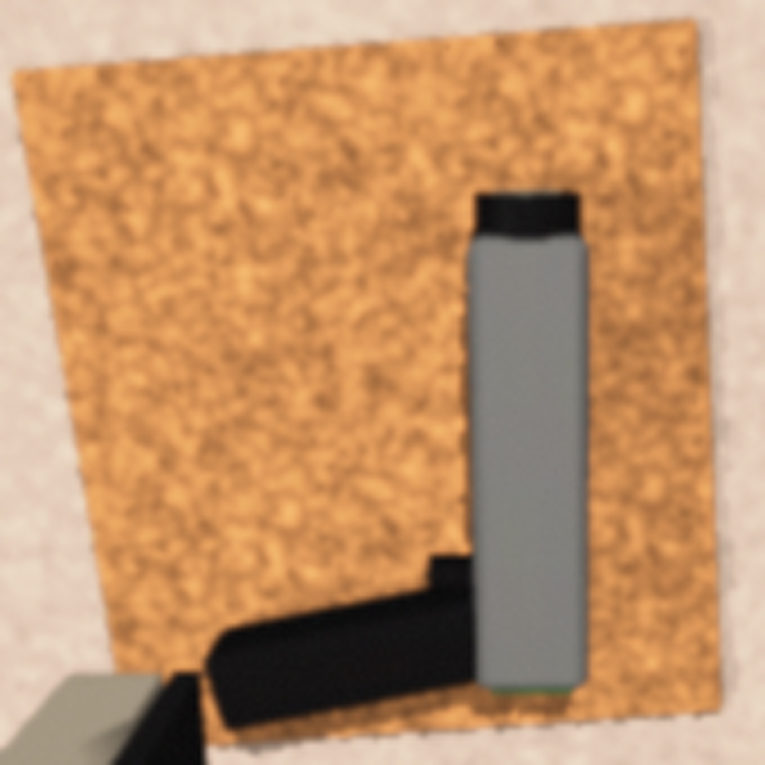

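Run:
```python
from go import *
f=load("wrist4")
def atz(u,v,z):
    a=pts(f,[u],[v],np.array([.2]))[0];b=pts(f,[u],[v],np.array([.5]))[0];d=b-a;return a+d*((z-a[2])/d[2])
c=np.array([.4786,.2433]);a=np.radians(-102.85);X=np.array([np.cos(a),np.sin(a)]);Y=np.array([-X[1],X[0]])
q=lambda u,v:(200+u/4.5,90+v/4.5)
for nm,uv,z in(("muz",(528,193),.040),("greyfront",(528,237),.0443),("rear",(530,688),.0443),("L",(472,400),.0443),("R",(586,400),.0443)):
    p=atz(*q(*uv),z);print(nm,p,(p[:2]-c)@X,(p[:2]-c)@Y)
mz=.083
g=np.array([*(c+(mz-.074)*X),0.0155]);print("tcp",g)
T0=cur();Xt=np.array([*X,0])
for h in (.12,0): print(rel(T0,pose([0,0,-1],Xt,g+[0,0,h])))
```

```text
muz [0.45924629 0.16306822 0.04      ] 0.08252668202997943 -0.0010255104252030376
greyfront [0.46215617 0.17543922 0.0443    ] 0.06981835096000598 -0.0009398097918688644
rear [0.49543141 0.31908247 0.0443    ] -0.0776278398629752 -0.0004440932165740506
L [0.49067307 0.22006818 0.0443    ] 0.019964947127984425 0.016937445280343508
R [0.45601817 0.22821134 0.0443    ] 0.019732957849657486 -0.018660577099788096
tcp [0.47659841 0.2345254  0.0155    ]
(array([-0.05 , -0.013,  0.518]), array([ 0.004, -0.007, -0.005]))
(array([-0.053, -0.015,  0.918]), array([ 0.004, -0.007, -0.005]))
```

```bash
python3 -m inch '0 -0.02 0 0.15 0.004 -0.007 -0.005; 0 -0.045 -0.014 0.3 0.004 -0.007 -0.005; 0 -0.045 -0.014 0.45 0.004 -0.007 -0.005; 0 -0.045 -0.014 0.52 0.004 -0.007 -0.005; 0 -0.045 -0.014 0.52 0.004 -0.007 -0.005; 0 -0.045 -0.014 0.52 0.004 -0.007 -0.005' 45
python3 - <<'E'
from meas import *
f=snap("wrist",5);meas(f,(200,60,400,240))
c=np.array([.4786,.2433]);a=np.radians(-102.85);X=np.array([np.cos(a),np.sin(a)])
g=np.array([*(c+.011*X),0.012]);print(rel(cur(),pose([0,0,-1],[*X,0],g)))
E
```

```text
t: 9.45
eef_pos: [0.4769, 0.2344, 0.1352]
ee_rot: [-3.142, 0.0, -1.794]
force: [-0.0, 0.0, 1.1]
width: 0.0876
cork z 0.006474254739105095
barrel top z 0.044329098132898925 rect ((471.8038635253906, 212.97018432617188), (102.6573257446289, 36.88715362548828), 77.33682250976562) mean [0.47247471 0.2165993 ] 4121
black z 0.04070095393871853 rect ((486.94598388671875, 181.7029266357422), (87.25910186767578, 27.102863311767578), 27.1468563079834)
axis deg -102.90468334574979
x ext [-0.04680229  0.05501414] grey y ext [-0.01777236  0.01783479]
(array([0.01 , 0.002, 0.414]), array([-0.001,  0.002,  0.001]))
```

View pics/wrist5.png

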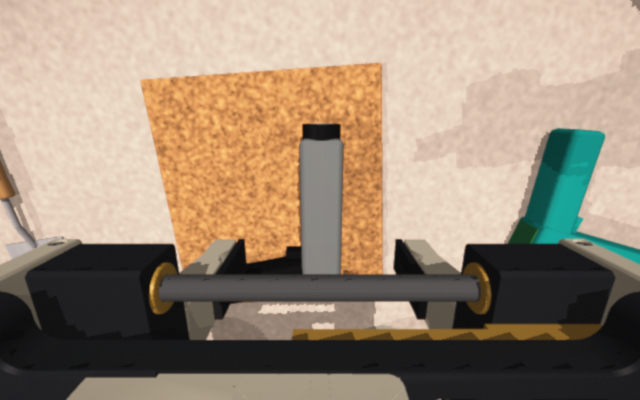

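Both wrist views agree: barrel top at 44.3 mm, cork at 6.5 mm. The barrel is centred between the jaws. Descending and gripping.

```bash
python3 -m inch '0 0.01 0 0.12 0 0 0; 0.1 0.01 0 0.24 0 0 0; 0.2 0.01 0 0.33 0 0 0; 0.2 0.01 0 0.39 0 0 0; 0.2 0.01 0.001 0.412 0 0 0; 0.2 0.01 0.001 0.412 0 0 0; 1 0.01 0.001 0.412 0 0 0; 1 0.01 0.001 0.412 0 0 0; 1 0.01 0.001 0.412 0 0 0; 1 0.01 0.001 0.412 0 0 0; 1 0.01 0.001 0.412 0 0 0; 1 0.01 0.001 0.412 0 0 0' 45
python3 -m inch '1 0 0 0 0 0 0; 1 0 0 0 0 0 0; 1 0 0 0 0 0 0; 1 0 0 0 0 0 0'
```

```text
t: 10.7
eef_pos: [0.4756, 0.2326, 0.0124]
ee_rot: [-3.141, 0.003, -1.793]
force: [-2.1, -0.4, 6.0]
width: 0.0377
t: 11.1
eef_pos: [0.4755, 0.2326, 0.0124]
ee_rot: [-3.141, 0.003, -1.793]
force: [-2.1, 0.2, 5.7]
width: 0.0378
```

```bash
python3 -m inch '1 0 0 -0.02 0 0 0; 1 0 0 -0.06 0 0 0; 1 0 0 -0.15 0 0 0; 1 0 0 -0.27 0 0 0; 1 0 0 -0.4 0 0 0; 1 0 0 -0.5 0 0 0; 1 0 0 -0.5 0 0 0; 1 0 0 -0.5 0 0 0'
cat >> go.py <<'E'
mzt=np.array([.0713,0,-.0131])
def aim(dist,y=.5315,z=.153,m=mzt,tool=None):
    T=pose(-zb,-n,[0,0,0]);T[:3,3]=fp(y,z,dist-.014)-T[:3,:3]@m;return T
E
python3 - <<'E'
from go import *
s=arm.get_state();print(s["force"],s["width"]);T0=cur()
A=aim(.25);print(A[:3,3],rel(T0,A));A=aim(.1);print(A[:3,3])
f=snap("wrist",6);print(proj(f,tr(T0,mzt)))
E
```

```text
t: 11.9
eef_pos: [0.4751, 0.2321, 0.163]
ee_rot: [-3.14, 0.005, -1.794]
force: [-0.5, -0.5, -3.5]
width: 0.0376
[-0.49265275 -0.50802203 -3.51855428] 0.03755356953005653
[ 0.55421374 -0.01146531  0.25227801] (array([ 0.732, -0.437, -0.301]), array([ 0.02 , -0.494,  0.08 ]))
[ 0.51473417 -0.13526907  0.17735144]
[[321.10910409 134.329841  ]]
```

View pics/wrist6.png

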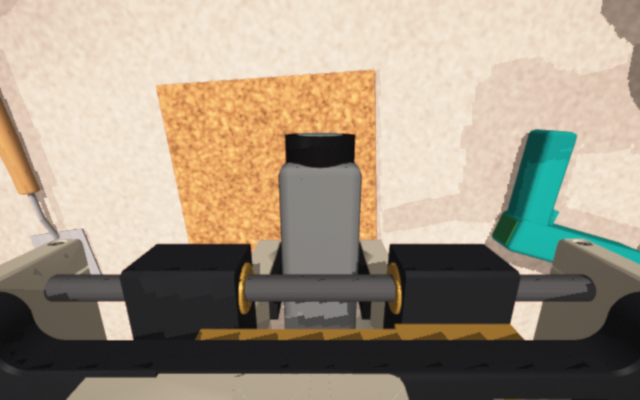

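The scanner is held straight, its muzzle end at (320,~135). I'll check its tilt in the hand from depth.

```bash
cat > hand.py <<'E'
from go import *
def hand(f):
    U,V=np.meshgrid(np.arange(270,370),np.arange(125,240));U=U.ravel();V=V.ravel()
    I=f["img"][V,U].astype(int);z=f["range_z"][V,U];k=(z>.05)&(z<.19)
    P=pts(f,U,V);Q=tr(np.linalg.inv(f["Tw"]),P)   # tool
    g=k&(abs(I[:,0]-I[:,2])<25)&(I.mean(1)>70)&(Q[:,2]<-.02)&(Q[:,2]>-.045);G=Q[g]
    A=np.c_[G[:,:2],np.ones(len(G))];c=np.linalg.lstsq(A,G[:,2],rcond=None)[0];e=G[:,2]-A@c;G=G[abs(e)<.002];A=np.c_[G[:,:2],np.ones(len(G))];c=np.linalg.lstsq(A,G[:,2],rcond=None)[0]
    print("top plane z = %.4f x + %.4f y + %.4f"%tuple(c),len(G),"z at x=.03: %.4f"%(c@[.03,0,1]))
    mid=[];
    for x in np.arange(.02,.058,.004):
        s=G[abs(G[:,0]-x)<.002]
        if len(s)>10: mid.append((x,s[:,1].min(),s[:,1].max()))
    mid=np.array(mid);print("mid-line y slope",np.polyfit(mid[:,0],mid[:,1:].mean(1),1).round(4), "w",np.ptp(mid[:,1:],1).mean())
    b=k&(I.mean(1)<60)&(Q[:,0]>.05)&(abs(Q[:,1])<.02);print("muzzle x max",np.percentile(Q[b,0],[50,95,99]))
E
python3 - <<'E'
from hand import *
hand(load("wrist6"))
E
```

```text
top plane z = 0.0162 x + -0.0023 y + -0.0326 5575 z at x=.03: -0.0321
mid-line y slope [-0.0046 -0.0005] w 0.035569592549887
muzzle x max [0.06543311 0.07112566 0.07131921]
```

Run:
```python
from go import *
f=load("wrist5")
U,V=np.meshgrid(np.arange(306,336),np.arange(145,240));P=pts(f,U.ravel(),V.ravel());P=P[abs(P[:,2]-.044)<.006];Q=tr(np.linalg.inv(f["Tw"]),P)
A=np.c_[Q[:,:2],np.ones(len(Q))];print(np.linalg.lstsq(A,Q[:,2],rcond=None)[0],len(Q))
print(f["Tw"][:3,2])
```

```text
[ 0.00060705 -0.00115603  0.09064615] 2841
[ 5.88777622e-05  3.43193711e-05 -9.99999998e-01]
```

```bash
python3 -m inch '1 0.06 -0.03 -0.08 0 0 0; 1 0.16 -0.1 -0.18 0 -0.05 0.01; 1 0.28 -0.17 -0.28 0 -0.12 0.02; 1 0.4 -0.25 -0.3 0.01 -0.2 0.03; 1 0.52 -0.33 -0.3 0.01 -0.3 0.05; 1 0.63 -0.39 -0.3 0.02 -0.4 0.07; 1 0.7 -0.43 -0.3 0.02 -0.47 0.08; 1 0.73 -0.437 -0.3 0.02 -0.494 0.08; 1 0.73 -0.437 -0.3 0.02 -0.494 0.08; 1 0.73 -0.437 -0.3 0.02 -0.494 0.08; 1 0.73 -0.437 -0.3 0.02 -0.494 0.08'
python3 - <<'E'
from hand import *
f=snap("wrist",7);hand(f)
T0=cur();print(rel(T0,aim(.25)),rel(T0,aim(.15)),arm.get_state()["q"].round(2))
E
```

```text
t: 13.05
eef_pos: [0.5542, -0.01, 0.2508]
ee_rot: [3.139, 0.52, -1.879]
force: [0.7, -0.5, -2.4]
width: 0.038
top plane z = 0.0232 x + -0.0053 y + -0.0336 5527 z at x=.03: -0.0329
mid-line y slope [-0.0027 -0.0009] w 0.03576100856047493
muzzle x max [0.06484428 0.07059542 0.07081764]
(array([ 0.003, -0.002, -0.006]), array([ 0.002, -0.003,  0.001])) (array([ 0.336, -0.001, -0.005]), array([ 0.002, -0.003,  0.001])) [-0.05  0.14 -0.12 -0.54 -1.22 -0.09]
```

View pics/wrist7.png

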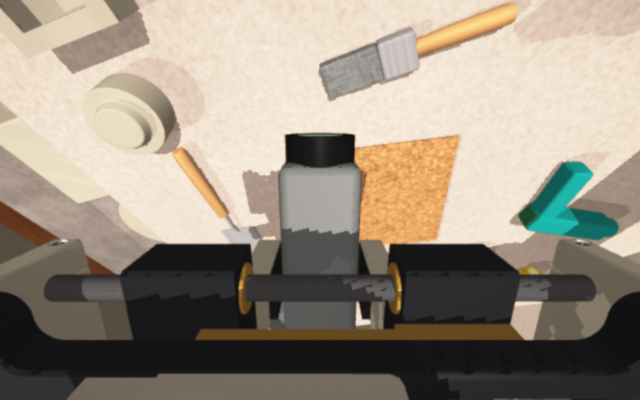

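```bash
cat >> go.py <<'E'
def aim2(dist,sl=.018,y=.5315,z=.153):
    T=pose(-zb,-n,[0,0,0]);T[:3,:3]=T[:3,:3]@R.from_euler('y',sl).as_matrix();T[:3,3]=fp(y,z,dist-.014)-T[:3,:3]@np.array([.0713,0,-.0130]);return T
E
python3 - <<'E'
from go import *
T0=cur();print(rel(T0,aim2(.15)),rel(T0,aim2(.1)))
E
```

```text
(array([ 0.337, -0.001, -0.002]), array([0.002, 0.014, 0.001])) (array([ 0.504, -0.001, -0.001]), array([0.002, 0.014, 0.001]))
```

```bash
python3 -m inch '1 0.05 0 0 0 0 0; 1 0.12 0 0 0.002 0.005 0; 1 0.2 -0.001 -0.001 0.002 0.014 0; 1 0.28 -0.001 -0.001 0.002 0.014 0.001; 1 0.35 -0.001 -0.001 0.002 0.014 0.001; 1 0.41 -0.001 -0.001 0.002 0.014 0.001; 1 0.46 -0.001 -0.001 0.002 0.014 0.001; 1 0.49 -0.001 -0.001 0.002 0.014 0.001; 1 0.503 -0.001 -0.001 0.002 0.014 0.001; 1 0.503 -0.001 -0.001 0.002 0.014 0.001; 1 0.503 -0.001 -0.001 0.002 0.014 0.001; 1 0.503 -0.001 -0.001 0.002 0.014 0.001'
python3 - <<'E'
from hand import *
f=snap("wrist",8);hand(f);s=snap("scene",8);crop(s,(210,60,350,180),5.5,"pics/s8c.png")
T0=cur();print(rel(T0,aim2(.1)))
m=tr(T0,[[.0713,0,-.0130]])[0];d=T0[:3,:3]@np.array([1,0,.018]);b=fp(.5315,.153,-.014)
print("muzzle",m,"dist",np.linalg.norm(m-b),"ang",np.degrees(np.arccos(d@-n/np.linalg.norm(d))),"miss mm",1e3*np.linalg.norm(np.cross(b-m,d/np.linalg.norm(d))))
E
```

```text
t: 14.3
eef_pos: [0.5154, -0.1354, 0.177]
ee_rot: [-3.14, 0.506, -1.88]
force: [0.5, 0.3, -2.4]
width: 0.0378
top plane z = 0.0207 x + -0.0020 y + -0.0335 5552 z at x=.03: -0.0329
mid-line y slope [ 0.0072 -0.0012] w 0.03562817591195211
muzzle x max [0.06485407 0.07059663 0.07082246]
(array([0.   , 0.002, 0.003]), array([-0.001,  0.001, -0.   ]))
muzzle [ 0.49439857 -0.20085322  0.15374367] dist 0.10002927218519554 ang 0.06078575041281362 miss mm 0.832079653085248
```

View pics/wrist8.png

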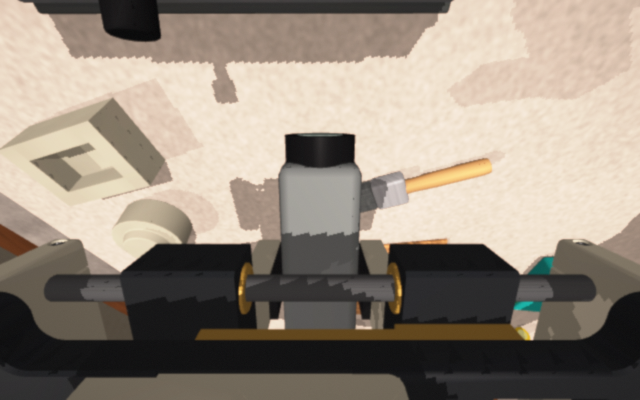

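View pics/s8c.png

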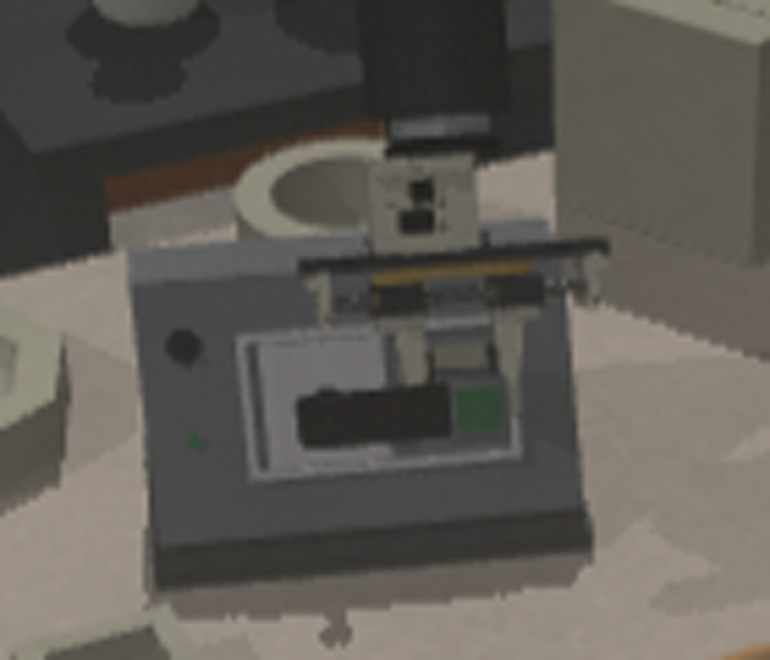

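The scanner is aimed: distance 0.100 m, angle 0.06°, miss 0.8 mm by my model. The scene view shows the barrel in front of the window, with the shutter still open at the left. Holding for about 2.8 s.

```bash
python3 -m inch '1 0 0 0 0 0 0; 1 0 0 0 0 0 0; 1 0 0 0 0 0 0; 1 0 0 0 0 0 0; 1 0 0 0 0 0 0; 1 0 0 0 0 0 0; 1 0 0 0 0 0 0; 1 0 0 0 0 0 0; 1 0 0 0 0 0 0; 1 0 0 0 0 0 0; 1 0 0 0 0 0 0; 1 0 0 0 0 0 0'
python3 -m inch '1 0 0 0 0 0 0; 1 0 0 0 0 0 0; 1 0 0 0 0 0 0; 1 0 0 0 0 0 0; 1 0 0 0 0 0 0; 1 0 0 0 0 0 0; 1 0 0 0 0 0 0; 1 0 0 0 0 0 0; 1 0 0 0 0 0 0; 1 0 0 0 0 0 0; 1 0 0 0 0 0 0; 1 0 0 0 0 0 0'
python3 -m inch '1 0 0 0 0 0 0; 1 0 0 0 0 0 0; 1 0 0 0 0 0 0; 1 0 0 0 0 0 0'
python3 - <<'E'
from hand import *
f=snap("wrist",9);hand(f);T0=cur();print(rel(T0,aim2(.1)))
# back path & place
c=np.array([.4755,.2326]);X=[np.cos(np.radians(-102.75)),np.sin(np.radians(-102.75)),0]
A=aim2(.25);print(rel(T0,A));H=pose([0,0,-1],X,[*c,.16]);H[:3,:3]=H[:3,:3]@R.from_euler('y',.02).as_matrix();print(rel(A,H))
E
```

```text
t: 15.6
eef_pos: [0.5151, -0.1357, 0.1766]
ee_rot: [-3.141, 0.506, -1.881]
force: [-0.1, -0.2, -2.7]
width: 0.0375
t: 16.8
eef_pos: [0.5151, -0.1358, 0.1766]
ee_rot: [-3.141, 0.506, -1.881]
force: [-0.3, -0.1, -2.4]
width: 0.0379
t: 17.2
eef_pos: [0.5151, -0.1358, 0.1766]
ee_rot: [-3.141, 0.506, -1.881]
force: [0.6, -0.4, -2.3]
width: 0.0376
top plane z = 0.0205 x + -0.0023 y + -0.0335 5567 z at x=.03: -0.0329
mid-line y slope [ 0.0037 -0.0011] w 0.03573820897532468
muzzle x max [0.06486071 0.07061488 0.07081794]
(array([-0.001,  0.002,  0.002]), array([-0.001,  0.001, -0.001]))
(array([-0.501,  0.002, -0.006]), array([-0.001,  0.001, -0.001]))
(array([-0.46 ,  0.497,  0.602]), array([-0.02 ,  0.501, -0.081]))
```

Held steady. Backing off along the axis, then returning to the mat.

```bash
python3 -m inch '1 -0.05 0 0 0 0 0; 1 -0.12 0 0 0 0 0; 1 -0.22 0 -0.003 0 0 0; 1 -0.34 0 -0.006 0 0 0; 1 -0.44 0 -0.006 0 0 0; 1 -0.5 0 -0.006 0 0 0; 1 -0.5 0 -0.006 0 0 0; 1 -0.5 0 -0.006 0 0 0'
python3 - <<'E'
from go import *
c=np.array([.4755,.2326]);X=[np.cos(np.radians(-102.75)),np.sin(np.radians(-102.75)),0]
T0=cur();H=pose([0,0,-1],X,[*c,.16]);H[:3,:3]=H[:3,:3]@R.from_euler('y',.02).as_matrix();print(rel(T0,H))
E
```

```text
t: 18.05
eef_pos: [0.5546, -0.0109, 0.2511]
ee_rot: [-3.141, 0.506, -1.879]
force: [-0.5, 0.0, -2.9]
width: 0.0377
(array([-0.459,  0.498,  0.601]), array([-0.021,  0.502, -0.081]))
```

```bash
python3 -m inch '1 -0.05 0.05 0 0 0.05 0; 1 -0.13 0.14 0.02 0 0.1 -0.01; 1 -0.22 0.24 0.1 -0.01 0.2 -0.03; 1 -0.3 0.33 0.22 -0.01 0.3 -0.04; 1 -0.37 0.41 0.35 -0.02 0.4 -0.06; 1 -0.43 0.47 0.48 -0.02 0.47 -0.08; 1 -0.459 0.498 0.57 -0.021 0.502 -0.081; 1 -0.459 0.498 0.6 -0.021 0.502 -0.081; 1 -0.459 0.498 0.6 -0.021 0.502 -0.081; 1 -0.459 0.498 0.6 -0.021 0.502 -0.081; 1 -0.459 0.498 0.6 -0.021 0.502 -0.081'
python3 - <<'E'
from hand import *
f=snap("wrist",10);hand(f)
U,V=np.meshgrid(np.arange(300,340),np.arange(168,235));P=pts(f,U.ravel(),V.ravel())
z0=np.median(P[:,2]);P=P[abs(P[:,2]-z0)<.005];a=np.linalg.lstsq(np.c_[P[:,:2]-P[:,:2].mean(0),np.ones(len(P))],P[:,2],rcond=None)[0];print("world top plane",a,"underside",a[2]-.038)
c=np.array([.4755,.2326]);X=[np.cos(np.radians(-102.75)),np.sin(np.radians(-102.75)),0]
T0=cur();H=pose([0,0,-1],X,[*c,.0135]);H[:3,:3]=H[:3,:3]@R.from_euler('y',.02).as_matrix();print(rel(T0,H),T0[:3,3])
E
```

```text
t: 19.15
eef_pos: [0.4766, 0.2306, 0.161]
ee_rot: [-3.141, -0.019, -1.796]
force: [-0.3, -0.1, -2.1]
width: 0.0384
top plane z = 0.0206 x + 0.0002 y + -0.0327 5564 z at x=.03: -0.0321
mid-line y slope [ 0.003  -0.0009] w 0.03561702835016831
muzzle x max [0.06546522 0.07114271 0.07133375]
world top plane [-0.00160105 -0.00265651  0.19389493] underside 0.15589493443849148
(array([-0.014,  0.005,  0.492]), array([-0.   ,  0.002, -0.003])) [0.47664974 0.2306611  0.16118756]
```

```bash
python3 -m inch '1 -0.01 0.003 0.1 0 0 0; 1 -0.014 0.005 0.22 0 0 -0.003; 1 -0.014 0.005 0.33 0 0 -0.003; 1 -0.014 0.005 0.41 0 0 -0.003; 1 -0.014 0.005 0.46 0 0 -0.003; 1 -0.014 0.005 0.48 0 0 -0.003; 1 -0.014 0.005 0.487 0 0 -0.003; 1 -0.014 0.005 0.487 0 0 -0.003; 1 -0.014 0.005 0.487 0 0 -0.003'
python3 -m inch '1 0 0 0.003 0 0 0; 1 0 0 0.003 0 0 0'; python3 -m inch '1 0 0 0.003 0 0 0; 1 0 0 0.003 0 0 0'
```

```text
t: 20.1
eef_pos: [0.4755, 0.2338, 0.0151]
ee_rot: [-3.141, -0.018, -1.791]
force: [0.3, 0.6, -1.7]
width: 0.038
t: 20.3
eef_pos: [0.4754, 0.2338, 0.014]
ee_rot: [-3.141, -0.018, -1.791]
force: [-0.6, -2.0, 5.1]
width: 0.0379
t: 20.5
eef_pos: [0.4753, 0.2336, 0.0131]
ee_rot: [-3.141, -0.019, -1.791]
force: [-1.6, -3.6, 6.8]
width: 0.0374
```

The scanner is on the mat, with a 5–7 N upward force. Opening just enough to let go, then lifting straight up.

```bash
python3 -m inch '0.5 0 0 0 0 0 0; 0.4 0 0 0 0 0 0; 0.2 0 0 0 0 0 0; 0.2 0 0 0 0 0 0; 0.2 0 0 0 0 0 0; 0.2 0 0 0 0 0 0'
python3 -m inch '0.2 0 0 -0.05 0 0 0; 0.2 0 0 -0.15 0 0 0; 0.1 0 0 -0.3 0 0 0; 0 0 0 -0.45 0 0 0; 0 0 0 -0.6 0 0 0; 0 0 0 -0.75 0 0 0; 0 -0.05 0 -0.8 0 0 0; 0 -0.05 0 -0.8 0 0 0; 0 -0.05 0 -0.8 0 0 0'
python3 - <<'E'
from meas import *
f=snap("wrist",11);meas(f,(200,90,370,240));snap("scene",11)
E
```

```text
t: 21.1
eef_pos: [0.4747, 0.2333, 0.012]
ee_rot: [3.141, -0.02, -1.791]
force: [-0.3, -0.1, 0.2]
width: 0.0696
t: 22.0
eef_pos: [0.4787, 0.2525, 0.2512]
ee_rot: [3.14, -0.02, -1.791]
force: [0.0, 0.3, -0.3]
width: 0.0877
cork z 0.006481643548228194
barrel top z 0.04429716114019194 rect ((479.33154296875, 248.54412841796875), (149.07913208007812, 36.19959259033203), 77.3602294921875) mean [0.4784183  0.24457636] 3227
black z 0.041111866802449326 rect ((506.8377990722656, 250.88909912109375), (202.45492553710938, 79.17713165283203), 45.208412170410156)
axis deg -102.84922906814337
x ext [-0.08117042  0.08205614] grey y ext [-0.01755854  0.01755346]
```

View pics/wrist11.png

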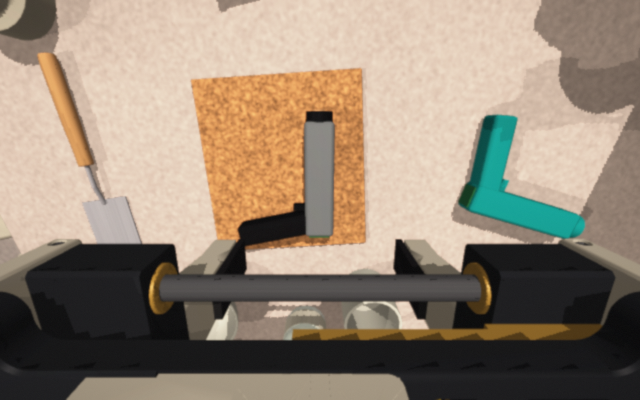

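View pics/scene11.png

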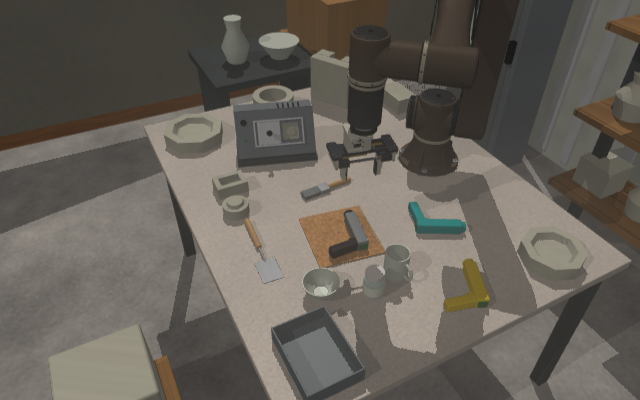

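The scanner lies flat on the mat, 1 mm from where it started and at the same angle (-102.85°). The scene view shows the shutter open, the boss visible at (291,131) and the other things in their places. The gripper is clear of everything, so I'm handing in.

```bash
python3 -c "
from station import arm
print(arm.job_done())"
```

```text
the job is handed in; nothing more can be done
None
```

The job is done and handed in at about 22 s of the 67 s allowed; `job_done()` gives no verdict.

- **Shutter:** I drew it out by its knob until it stopped moving, with about 22 N along the slide at the stop. I measured 84 mm of travel, and it was still open in the last picture.
- **Aiming:** I pointed the thermometer at the boss for about 2.9 s. By my own measurements the muzzle was 100 mm away, the line of sight passed within 1 mm of the boss's centre, and it was square to well under 1°. The box did not register on the wrist force, and the muzzle stayed 86 mm off its face.
- **Laying back:** It lies on its side on the mat, about 1 mm from where it was and at the same angle. The upward force on touchdown was 5–7 N.
- **Other things:** The scene pictures show no change in the bystanders or the look-alikes. I checked these by eye only.

Two checks disagreed slightly:
- **Tilt in the grip:** The thermometer tilted about 1° nose-down in the grip, which I corrected for while aiming and placing.
- **Box width:** The box front measured about 299 mm wide against the stated 310 mm. I took the window's position from the knob instead, and the boss then appeared within 1 pixel of where I predicted.

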